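# Roll a ring tube onto the saw line and hold it down

## Task

The silver ring tube on the wooden sawing board is to be held ready for cutting. With the fingertips, roll it away from the front edge of the board until it lies still along the red line, then press the sprung hold-down arm onto its end and finish while still holding the arm pressed firmly down on the tube. Only push: do not lift the tube off the board, and leave the tools round the board alone.

Things in the scene. Friction and masses are not known exactly. Their poses are not given: they have to be found in the camera images.
- saw_board: fixed plywood sawing board, top 16 mm above the bench. Origin on the bench under the middle of the red line; board x -100 to +55 mm, y -72 to +128 mm; +x leads away from its front (robot) edge, z up. Red line 3 mm wide along y at x = 0. Dark fence at x = 43 to 52, 9 mm above the top. Hinge block of the arm at y = 105 (44 x 36 mm, to 37 mm above the top)
- line_mid (a point): middle of the red line, on the board's top face; same axes as the board (y along the line, x the way the tube has to roll)
- ring_tube: loose polished silver tube, 24 mm across, 120 mm long, 0.19 kg, lying on the board in front of the line, parallel to it within 0.05 rad. Origin at its centre, 12 mm above the board's top; y along its axis; x, z turn as it rolls. Slippery (friction about 0.35, fingers too): pushed level from behind at 5 cm/s or less it rolls, square to its own axis, and rolls on under 5 mm when the push stops
- hold_arm: steel hold-down arm. Origin on the hinge pin, 49 mm above the bench at board x = 0, y = 105 mm. Closed it lies level along its own -y, top face 3 mm above the origin; bar 16 mm wide, thumb tab 24 x 26 mm at the free end, 90 mm from the pin; below it, 44 to 68 mm from the pin, a wooden saddle with a shallow vee. Open, its free end stands 82 mm above the pin
- hold_tab (a point): middle of the upper face of the thumb tab, 77 mm from the hinge pin; its z is the tab's outward normal, its -y points to the free end
- hold_hinge (a joint): angle of the hold-down arm in rad: 0 = saddle resting on a tube that lies on the line, grows as it opens; a light return spring holds it open at 1.15. Pressing the tab down takes 1 to 2 N, plus the force that goes into the tube; with no tube below it stops at -0.12.
- blade_box: small white box, 24 x 36 x 18 mm, beyond the board; origin under its centre; leave alone
- bur_box: open box with a row of burs, 46 x 118 x 22 mm, beyond the board; origin under its centre; leave alone
- red_tin: red ribbed cap tin, 49 mm in diameter, 20 mm high, right of the board beyond the vice; origin under its centre; leave alone
- tweezers: steel tweezers, 145 mm long, lying right of the board; origin under their middle; leave alone

How it is judged (in metres and radians):
On the way, in this order (a step that is already met when the one before it is completed fails the run):
1. the tube turns about its axis as it goes (it is rolled, not slid) (angle between ring_tube's own z axis and vertical above 1.2 rad and value of joint hold_hinge above 0.7 rad), for 0.1 s.
2. the tube lies still along the red line with the hold-down arm still up (x of ring_tube in the frame of line_mid between -0.005 and 0.005 m and y of ring_tube in the frame of line_mid between -0.02 and 0.02 m and angle between the y axis of ring_tube and the y axis of line_mid, either way round below 0.09 rad and z of ring_tube in the frame of line_mid between 0.009 and 0.015 m and linear speed of ring_tube below 0.01 m/s and value of joint hold_hinge above 0.7 rad), for 0.3 s.
At the end, for the whole second after the job is handed in: the tube rests on the board along the red line (its middle within 5 mm of the line and within 20 mm of the line's middle, its axis within 0.09 rad), and the fingers press the hold-down arm so that its saddle bears on the tube (hinge within 0.05 rad of 0) with more than 1.5 N (x of ring_tube in the frame of line_mid between -0.005 and 0.005 m and y of ring_tube in the frame of line_mid between -0.02 and 0.02 m and angle between the y axis of ring_tube and the y axis of line_mid, either way round below 0.09 rad and z of ring_tube in the frame of line_mid between 0.009 and 0.015 m and linear speed of ring_tube below 0.01 m/s and value of joint hold_hinge between -0.05 and 0.05 rad and contact force between hold_arm and ring_tube above 1.5 N and contact force between the fingers and hold_arm above 1.5 N); the arm keeps its last pose, push and grip.
It fails at once if the tube is lifted off the board (its middle more than 10 mm higher than it lies) (z of ring_tube in the frame of line_mid above 0.022 m).
It fails at once if the tube comes off the board (z of ring_tube in the frame of line_mid below 0.004 m).
It fails at once if the small white box, the box of burs, the red tin or the tweezers are disturbed (moved more than 10 mm) (distance of any of blade_box, bur_box, red_tin, tweezers from where it was at the start of the episode above 0.01 m).
It also fails if it takes over 51 s, if anything falls off the work surface, if the arm or the gripper's body presses on something with over 40 N, if the wrist force passes 120 N, or if a joint passes its speed limit or range.

## Robot

A 6-joint arm with a two-finger parallel gripper is mounted at the origin on a cart in front of the work surface, level with it; the furniture and walls round the work are solid. World frame = base frame: x ahead of the robot, y to its left, z up, the work surface at z = 0. Lengths are in m, angles in degrees, forces in N, time in s.
With the tool pointing down it reaches from about 0.3 to 0.75 m from the base axis. Payload 8.5 kg.
Tool frame: the origin (TCP) lies midway between the tips of the shut fingers; the grasp point (between the pads) lies 19 mm behind it; z points along the fingers, y is the line along which they close (so a half turn about z gives the same grasp; the last joint's range is limited). The gripper opens to 85 mm and grips with 20 to 120 N. Pads are 22 mm wide; open, the fingers measure 114 mm over their backs; the gripper's body (76 mm by 85 mm) begins 54 mm behind the grasp point. The pads swing forward as they close: fully open they stand 13 mm farther back than shut.
Start: joints at [-12.336, 21.807, 74.336, -0, 83.858, -12.336], TCP at [0.55, 0, 0.231] pointing down, gripper open.
Joint ranges: [-178.18, 178.18], [-50.72, 133.34], [12.68, 142.11], [-81.47, 261.47], [9.98, 163.14], [-165.26, 165.26]. Speed limits (degrees/s): [136.94, 136.94, 180, 180, 180, 180].

## Interface

Orientations are given as a 3x3 rotation matrix whose columns are the frame's x, y, z axes.
In Python, from rig import monitor, optics, close_job, models gives the robot as it stands.
- The arm moves only by the tool step_arm, never from a script. Its arguments are lists of equal length, an entry for each row: "fingers": the closure, from -1 (fully open) to 1 (shut); "travel": the shift along the tool's x, y, z scaled (see below), a list of three; "twist": the turn about the tool's z scaled (see below). In form: {"fingers": [fingers, ...], "travel": [[tx, ty, tz], ...], "twist": [twist, ...]}. A call has 1 to 10 rows; each row shifts and turns the commanded pose from where the row before left it, along the tool's axes as they then stand; what a row does not reach is not made up. The controller multiplies each number of a shift by 100 mm and each number of a turn by pi rad. A row lasts 1/8 s, in which the tool goes at most 62.5 mm and 10.7 degrees, less where a joint would pass 70% of its speed; a pose out of reach is approached as far as the arm can. A call with a number of a shift or a turn outside -1 to 1 is refused whole. A call with a gripper value outside its range is refused whole. The fingers move at their own pace and stop on an object; "force" is the grip in N (left out, the last holds). Time passes only in rows, so rows that do not move let the fingers close. It gives the time, the measured TCP pose, the force, the opening and the grip force at its end, in the units of the state.
- monitor.observe(): the state, without advancing time (a new reading comes with each control period).
- optics.get_image(name): name is "scene" or "side" or "wrist"; returns (picture, depth): 400x640x3 uint8, blue, green, red; 400x640 float32, m along the optical axis (not along the pixel's ray), 0 where there is no reading.
- optics.get_calibration(name): a dict with "vertical_fov" (degrees; the focal length in pixels is half the picture's height over the tangent of half this angle, whatever the lens; pixels are square), "cx", "cy" (the principal point, pixels), "world_from_camera" (4x4, takes a point from camera to world coordinates). Camera axes: x right, y up, looking along -z (the intrinsics and any distortion apply to the point x, -y, -z); pixel columns grow to the right and rows downward; lengths in m; the calibration is good to about 2 mm. A picture is of the moment at which its call begins: read the wrist's pose just before it. get_calibration takes no time and is no camera call; for the wrist camera it gives the pose at the moment of the call.
- close_job(): hands the job in; it is judged then, once.
Trained networks look in the newest picture that a camera, given by its name, has taken for a name from the list of things; names that differ only in an ending like _2 or _b are one class to them, and where a whole thing is asked for, a point or a joint stands for the part that bears it (a point fixed in the world has none). Each returns a list of dicts, best first, with "confidence" (0 to 1); they miss things now and then, are a little off and sometimes report something else, mostly with a low value. They report only what shows in the picture. A call takes as long as a camera call.
- models.trace(camera, query): "mask" (400x640 bool, what is visible of it) and "point" ([column, row] in pixels, amid what is visible of it).
- models.landmark_of(camera, query): "point" ([column, row] in pixels: a listed point, or the origin of a listed thing).
The state is a dict: "time_s": time; "q": joint angles; "qvel": joint speeds; "joint_efforts": joint torques, N m; "position": TCP position; "tool_rot": TCP orientation; "ft_force": force on the tool from outside, world axes, zero at the start; "wrist_torque": the same for the moment, N m; "grip_width": finger opening in m; "gripper_force": force on a finger pad.
Only numpy, scipy, OpenCV 4.12 (cv2) and the standard library are available. Lean on these libraries where they do the work, as an engineer would, in place of code of your own. Each camera call takes 0.05 s, during which the arm holds its last target. There are 200 camera calls.

## Working session

There is one attempt and no reset: what is moved stays moved. The work goes in short steps, Python scripts to look and compute and a tool call to move; the robot and the scene stay as the last step left them, time stands still between calls to the robot, and variables do not carry over. Pictures are saved under pics/ and viewed, at most 10 in all, crops included, and the job is handed in when it is done.

Besides the shell and the picture viewer there is one more tool, called after "Emit:" as name(argument=value, ...), one argument or row to a line, values as JSON. step_arm: Moves the arm, as the interface text tells. Its arguments: {"type":"object","properties":{"fingers":{"type":"array","items":{"type":"number"}},"travel":{"type":"array","items":{"type":"array","items":{"type":"number"}}},"twist":{"type":"array","items":{"type":"number"}},"force":{"type":"number"}},"required":["fingers","travel","twist"]}

```bash
mkdir -p pics; cat > h.py <<'E'
import numpy as np, cv2
from rig import monitor, optics, models
def cam(n):
    c=optics.get_calibration(n); f=200/np.tan(np.radians(c["vertical_fov"])/2)
    return c,f,np.array(c["world_from_camera"])
def ray(n,p,C=None):
    c,f,T=C or cam(n)
    d=np.array([(p[0]-c["cx"])/f,-(p[1]-c["cy"])/f,-1]); return T[:3,3],T[:3,:3]@d
def on_z(n,p,z,C=None):
    o,d=ray(n,p,C); return o+d*(z-o[2])/d[2]
def proj(n,P):
    c,f,T=cam(n); q=T[:3,:3].T@(np.array(P)-T[:3,3]); return [c["cx"]+f*q[0]/-q[2],c["cy"]-f*q[1]/-q[2]]
def cloud(n,dep,mask):
    c,f,T=cam(n); v,u=np.nonzero(mask&(dep>0)); z=dep[v,u]
    P=np.c_[(u-c["cx"])/f*z,-(v-c["cy"])/f*z,-z]; return P@T[:3,:3].T+T[:3,3]
E
python3 - <<'E'
from h import *
s=monitor.observe(); print(s["time_s"],s["position"],np.round(s["tool_rot"],3).tolist(),s["ft_force"],s["grip_width"])
for n in ["scene","side","wrist"]:
    im,d=optics.get_image(n); cv2.imwrite(f"pics/{n}0.png",im); c=optics.get_calibration(n); print(n,{k:v for k,v in c.items() if k!="world_from_camera"},np.round(c["world_from_camera"],3).tolist())
    for q in ["line_mid","ring_tube","hold_tab","hold_arm","saw_board"]:
        r=models.landmark_of(n,q); t=models.trace(n,q)
        print(n,q,[(np.round(x["point"],1).tolist(),round(x["confidence"],2)) for x in r[:2]],[(np.round(x["point"],1).tolist(),round(x["confidence"],2),int(x["mask"].sum())) for x in t[:2]])
        if q=="ring_tube" and t:
            P=cloud(n,d,t[0]["mask"]); print(np.round(np.percentile(P,[5,50,95],axis=0),4).tolist())
E
```

```text
0.0 [5.49711449e-01 5.32545422e-05 2.30710483e-01] [[0.0, 1.0, -0.001], [1.0, -0.0, 0.0], [0.0, -0.001, -1.0]] [-0.26611087 -0.55159477  0.3571105 ] 0.08544494860955616
scene {'vertical_fov': 43.308197638405034, 'cx': 318.28233811717195, 'cy': 209.12642762110974} [[0.71, 0.309, -0.633, -0.112], [-0.704, 0.294, -0.646, -0.364], [-0.014, 0.905, 0.426, 0.511], [0.0, 0.0, 0.0, 1.0]]
scene line_mid [([289.7, 232.5], 0.86)] [([270.5, 235.3], 0.56, 3774)]
scene ring_tube [([279.6, 242.1], 0.65)] [([250.3, 190.6], 0.69, 234)]
[[0.4584, 0.4085, 0.0559], [0.465, 0.417, 0.1009], [0.4829, 0.44, 0.1292]]
scene hold_tab [([249.5, 181.2], 0.82)] [([252.0, 189.3], 0.49, 287)]
scene hold_arm [([244.7, 212.8], 0.51)] [([253.2, 195.1], 0.76, 267)]
scene saw_board [([289.0, 239.3], 0.82), ([394.0, 238.9], 0.71)] [([267.1, 232.6], 0.61, 3912)]
side {'vertical_fov': 55.463379456539606, 'cx': 322.74906643545154, 'cy': 192.71077009870157} [[-0.839, 0.291, -0.459, 0.13], [-0.543, -0.409, 0.733, 0.905], [0.025, 0.865, 0.502, 0.499], [0.0, 0.0, 0.0, 1.0]]
side line_mid [([309.6, 231.3], 0.71)] [([314.3, 249.5]
[... 204 characters left out ...]
, 0.0408]]
side hold_tab [([303.4, 209.4], 0.62), ([296.9, 190.4], 0.55)] [([302.1, 223.6], 0.85, 504)]
side hold_arm [([299.4, 248.4], 0.73)] [([342.7, 178.8], 0.72, 130), ([302.9, 220.5], 0.63, 564)]
side saw_board [([311.0, 236.5], 0.59)] []
wrist {'vertical_fov': 70.44688586362672, 'cx': 318.64714893910934, 'cy': 197.2992335224971} [[1.0, 0.0, -0.0, 0.551], [-0.0, 0.965, 0.264, 0.066], [0.0, -0.264, 0.965, 0.374], [0.0, 0.0, 0.0, 1.0]]
wrist line_mid [] []
wrist ring_tube [([413.8, 0.5], 0.47)] [([327.6, 46.7], 0.58, 1600)]
[[0.5376, 0.1258, 0.0141], [0.5569, 0.1455, 0.0197], [0.5762, 0.1654, 0.021]]
wrist hold_tab [] []
wrist hold_arm [] [([314.7, 95.5], 0.4, 198)]
wrist saw_board [] []
```

View pics/scene0.png

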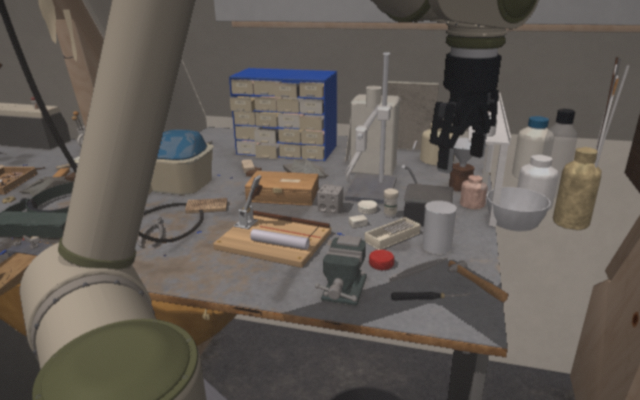

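View pics/wrist0.png

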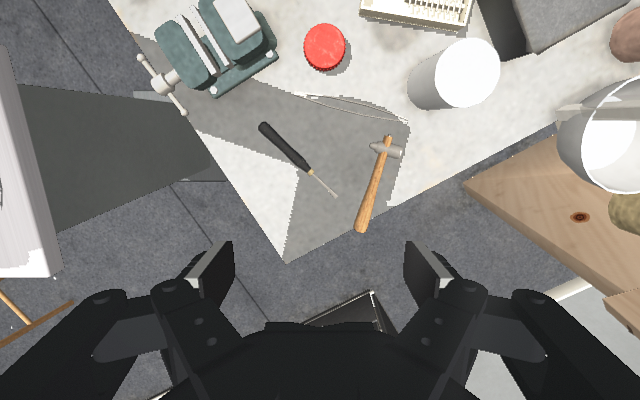

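View pics/side0.png

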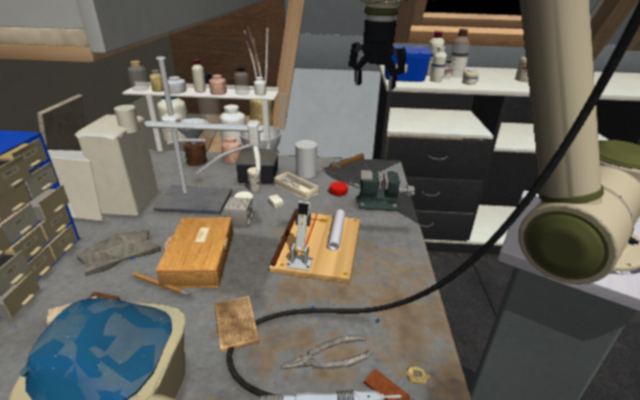

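The scene view has the board at about (272,238), the tube at (280,238) and the arm standing at (248,205). The side view has the tube at (337,229), the arm at (302,235) and the vice to the board's right. The wrist camera sees only the vice, the tin and the tweezers. I'll get a rough pose first, then move the wrist camera over the board.

```bash
python3 - <<'E'
from h import *
print("line",on_z("scene",[289.7,232.5],.016),on_z("side",[309.6,231.3],.016))
print("tube",on_z("scene",[279.6,238.1],.028),on_z("side",[336.5,228.9],.028))
im,d=optics.get_image("side")
print("tube ends", on_z("side",[341,211],.040),on_z("side",[333,247],.040))
print("board corners", [np.round(on_z("side",p,.016),3).tolist() for p in [(270,273),(347,280),(360,217),(296,208)]])
print("vice top depth", np.round(cloud("side",d,np.pad(np.ones((40,40),bool),((165,195),(360,240)))).max(0),3))
E
```

```text
line [0.50008394 0.34805288 0.016     ] [0.50531196 0.35424579 0.016     ]
tube [0.45511485 0.32751209 0.028     ] [0.45402559 0.32814376 0.028     ]
tube ends [0.47284728 0.27852985 0.04      ] [0.42032669 0.39812801 0.04      ]
board corners [[0.491, 0.504, 0.016], [0.364, 0.439, 0.016], [0.442, 0.243, 0.016], [0.585, 0.296, 0.016]]
vice top depth [0.585 0.19  0.085]
```

Emit:
step_arm(
  fingers=[-1, -1, -1, -1, -1, -1, -1],
  travel=[
    [0.5, -0.2, 0],
    [0.5, -0.2, 0],
    [0.5, -0.2, 0],
    [0.5, -0.2, 0],
    [0.5, -0.2, 0],
    [0.5, -0.2, 0],
    [0.1, 0, 0],
  ],
  twist=[0, 0, 0, 0, 0, 0, 0],
)

```text
time_s: 2.58
position: [0.4285, 0.3124, 0.2315]
tool_rot: [[-0.004, 1.0, 0.0], [1.0, 0.004, 0.0], [0.0, 0.0, -1.0]]
ft_force: [0.1, 0.2, -0.1]
grip_width: 0.0855
gripper_force: 0.0
```

Emit:
step_arm(
  fingers=[0, 0, 0, 0, 0, 0, 0, 0],
  travel=[
    [0, 0, 0],
    [0, 0, 0],
    [0, 0, 0],
    [0, 0, 0],
    [0, 0, 0],
    [0, 0, 0],
    [0, 0, 0],
    [0, 0, 0],
  ],
  twist=[0.053, 0.053, 0.053, 0.053, 0.053, 0.053, 0.053, 0],
)

```text
time_s: 3.58
position: [0.4304, 0.3094, 0.2313]
tool_rot: [[0.919, 0.395, 0.0], [0.395, -0.919, -0.0], [0.0, 0.0, -1.0]]
ft_force: [0.8, -0.1, 0.3]
grip_width: 0.0431
gripper_force: 0.0
```

```bash
python3 - <<'E'
from h import *
s=monitor.observe(); print(s["time_s"],s["position"],np.round(s["tool_rot"],3).tolist(),s["ft_force"],s["grip_width"])
n="wrist"; C=cam(n); im,d=optics.get_image(n); cv2.imwrite("pics/w1.png",im); np.save("w1.npy",d)
for q,z in [("line_mid",.016),("ring_tube",.028),("hold_tab",.12),("hold_arm",.049)]:
    for x in models.landmark_of(n,q)[:2]: print(q,np.round(x["point"],1),round(x["confidence"],2),np.round(on_z(n,x["point"],z,C),4))
t=models.trace(n,"ring_tube")
for x in t[:2]:
    m=x["mask"]; P=cloud(n,d,m); print("tube mask",x["point"],x["confidence"],m.sum(),np.round(np.median(P,0),4))
    print(cv2.minAreaRect(np.argwhere(m)[:,::-1].astype(np.float32)))
E
```

```text
3.575 [0.43044952 0.30944055 0.23130347] [[0.919, 0.395, 0.0], [0.395, -0.919, -0.0], [0.0, 0.0, -1.0]] [ 0.75742397 -0.12774761  0.33088192] 0.043100887356085936
ring_tube [316.6 151.2] 0.91 [0.458  0.3229 0.028 ]
ring_tube [217.6  91.4] 0.22 [0.4758 0.454  0.028 ]
hold_tab [215.4  94.3] 0.96 [0.4773 0.4234 0.12  ]
hold_arm [213.1 101.6] 0.82 [0.4649 0.4481 0.049 ]
hold_arm [312.4 106.1] 0.53 [0.5032 0.3471 0.049 ]
```

View pics/w1.png

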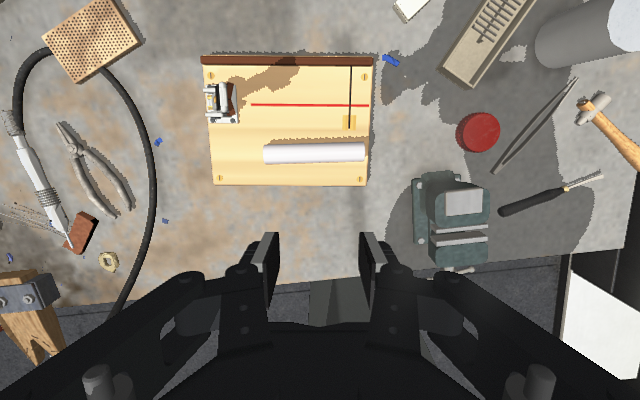

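The wrist view is clear: the red line runs from (251,104) to (370,105), the tube from (264,153) to (364,151), and the arm stands at about (220,100). Next I'll fit the poses.

```bash
cat > fit.py <<'E'
from h import *
def fit(im,C,n="wrist",box=None,tubebox=None):
    hsv=cv2.cvtColor(im,cv2.COLOR_BGR2HSV); h,s,v=cv2.split(hsv)
    red=((h<6)|(h>174))&(s>150)&(v>90); m=np.zeros_like(red); x0,x1,y0,y1=box; m[y0:y1,x0:x1]=red[y0:y1,x0:x1]
    p=np.argwhere(m)[:,::-1]; W=np.array([on_z(n,q,.016,C)[:2] for q in p]).astype(np.float32)
    vx,vy,cx,cy=cv2.fitLine(W,cv2.DIST_HUBER,0,.001,.001).ravel(); yb=np.array([vx,vy]); yb*=np.sign(yb[1]); t=(W-[cx,cy])@yb
    print("red n",len(p),"line ends",np.array([cx,cy])+t.min()*yb,np.array([cx,cy])+t.max()*yb,"yaw",np.degrees(np.arctan2(-yb[0],yb[1])))
    return np.array([cx,cy]),yb
E
python3 - <<'E'
from fit import *
C=cam("wrist"); im=cv2.imread("pics/w1.png")
c,yb=fit(im,C,box=(245,375,96,112)); xb=np.array([yb[1],-yb[0]])
# board edges on z=.016: left, right at the line; front edge
for p in [(207,104),(371,104),(213,185),(366,185),(203,60),(373,60)]:
    w=on_z("wrist",p,.016,C)[:2]; print(p,np.round(w,4),"board rel",np.round([(w-c)@xb,(w-c)@yb],4))
d=np.load("w1.npy"); g=cv2.cvtColor(im,cv2.COLOR_BGR2HSV)
m=np.zeros(d.shape,bool); m[135:172,255:372]=True
P=cloud("wrist",d,m); T=P[P[:,2]>.03]; rel=np.c_[(T[:,:2]-c)@xb,(T[:,:2]-c)@yb,T[:,2]]
print(len(T),rel.min(0),rel.max(0),rel.mean(0)); print("slope",np.polyfit(rel[:,1],rel[:,0],1))
B=P[(P[:,2]<.025)]; print("board z",np.median(B[:,2]))
Dm=np.zeros(d.shape,bool); Dm[75:130,200:245]=True; A=cloud("wrist",d,Dm); A=A[A[:,2]>.06]; r=np.c_[(A[:,:2]-c)@xb,(A[:,:2]-c)@yb,A[:,2]]; print("arm",len(A),r.min(0),r.max(0))
F=np.zeros(d.shape,bool); F[225:310,240:400]=True; G=cloud("wrist",d,F); G=G[(G[:,2]>.2)&(G[:,2]<.3)]; print("finger lowest",np.percentile(G[:,2],[0,1,5]))
E
```

```text
red n 224 line ends [0.5312866  0.28775653] [0.47696838 0.4174675 ] yaw 22.722158
(207, 104) [0.4561 0.466 ] board rel [-0.0005  0.109 ]
(371, 104) [0.5339 0.2851] board rel [ 0.0014 -0.0879]
(213, 185) [0.3636 0.429 ] board rel [-0.1001  0.1106]
(366, 185) [0.4418 0.2472] board rel [-0.0982 -0.0872]
(203, 60) [0.5007 0.4848] board rel [0.0479 0.1091]
(373, 60) [0.5784 0.3043] board rel [ 0.0498 -0.0874]
1932 [-0.06846668 -0.07953163  0.03000125] [-0.04244848  0.04056311  0.04171339] [-0.05519248 -0.01969964  0.03730953]
slope [-0.03842302 -0.0559494 ]
board z 0.015797140291758327
arm 599 [-0.01413553  0.04986394  0.06059337] [0.01384194 0.0869608  0.13293845]
finger lowest [0.23200586 0.23526685 0.23983276]
```

Emit:
step_arm(
  fingers=[0, 0, 0, 0, 0, 0],
  travel=[
    [-0.08, -0.03, 0.5],
    [0, 0, 0.5],
    [0, 0, 0.5],
    [0, 0, 0.5],
    [0, 0, 0.1],
    [0, 0, 0],
  ],
  twist=[0.003, 0, 0, 0, 0, 0],
)

```text
time_s: 4.62
position: [0.4219, 0.3098, 0.022]
tool_rot: [[0.923, 0.386, 0.001], [0.386, -0.923, 0.0], [0.001, -0.0, -1.0]]
ft_force: [0.1, 0.1, -0.2]
grip_width: 0.0429
gripper_force: 0.0
```

```bash
cat > rel.py <<'E'
from h import *
M=np.array([.5058,.3497]); yb=np.array([-.3863,.9224]); xb=np.array([.9224,.3863])
def rel(p): p=np.asarray(p)[...,:2]-M; return np.stack([p@xb,p@yb],-1)
def look(name=None,fit=True):
    s=monitor.observe(); p=s["position"]; print("t",s["time_s"],"tcp rel",np.round(rel(p),4),"z",round(p[2],4),"yaw",round(np.degrees(np.arctan2(s["tool_rot"][1][0],s["tool_rot"][0][0])),2),"F",np.round(s["ft_force"],1),"w",s["grip_width"])
    im,d=optics.get_image("wrist")
    if name: cv2.imwrite(f"pics/{name}.png",im)
    P=cloud("wrist",d,np.ones(d.shape,bool)); r=np.c_[rel(P),P[:,2]]
    B=r[(np.abs(r[:,1])<.07)&(r[:,0]>-.09)&(r[:,0]<.03)&(r[:,2]>.012)&(r[:,2]<.02)]
    T=r[(np.abs(r[:,1])<.075)&(r[:,0]>p_x(p))&(r[:,0]<.03)&(r[:,2]>.030)&(r[:,2]<.047)]
    if len(T)<50: print("no tube",len(T)); return
    top=T[T[:,2]>np.percentile(T[:,2],97)-.0025]
    print("tube top z",np.percentile(T[:,2],97),"board z",np.median(B[:,2]),"slope,x0(all)",np.polyfit(T[:,1],T[:,0],1),"x range",np.percentile(T[:,0],[2,98]),"y range",np.percentile(T[:,1],[.5,99.5]),"top x",np.median(top[:,0]),len(T))
    hsv=cv2.cvtColor(im,cv2.COLOR_BGR2HSV); h,s_,v=cv2.split(hsv)
    red=((h<6)|(h>174))&(s_>150)&(v>80)&(d>0); Q=cloud("wrist",d,red); q=rel(Q); k=(abs(q[:,0])<.02)&(abs(q[:,1])<.07); print("red x med",np.median(q[k,0]) if k.sum() else None,k.sum(), np.polyfit(q[k,1],q[k,0],1) if k.sum()>20 else None)
def p_x(p): return rel(p)[0]+.013
E
python3 -c "
from rel import *
look('w2')"
```

```text
t 4.625 tcp rel [-0.0927 -0.0044] z 0.022 yaw 22.7 F [ 0.1  0.1 -0.2] w 0.04290247413119141
tube top z 0.041040526447794615 board z 0.016714469227346707 slope,x0(all) [-0.03779365 -0.0539137 ] x range [-0.06590036 -0.04347194] y range [-0.06162385  0.05648841] top x -0.055185288879163824 12115
red x med 0.00014023624918904637 1751 [-0.00032835  0.00013802]
```

View pics/w2.png

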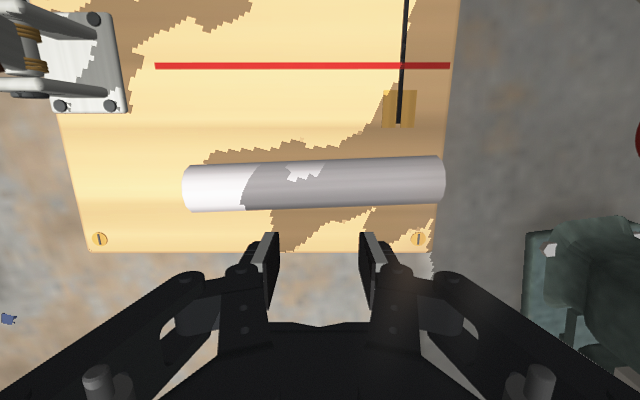

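The tube is at (314,184) with the fingertips clear behind it, and the red line is at row 66. Now I'll push slowly.

Emit:
step_arm(
  fingers=[0, 0, 0, 0, 0, 0, 0, 0, 0, 0],
  travel=[
    [0.04, 0, 0],
    [0.04, 0, 0],
    [0.04, 0, 0],
    [0.04, 0, 0],
    [0.04, 0, 0],
    [0.04, 0, 0],
    [0.04, 0, 0],
    [0.04, 0, 0],
    [0.04, 0, 0],
    [0.04, 0, 0],
  ],
  twist=[0, 0, 0, 0, 0, 0, 0, 0, 0, 0],
)

```text
time_s: 5.92
position: [0.4586, 0.3251, 0.0213]
tool_rot: [[0.923, 0.386, -0.0], [0.386, -0.923, -0.0], [-0.0, 0.0, -1.0]]
ft_force: [-0.5, -0.5, 0.7]
grip_width: 0.0425
gripper_force: 0.1
```

Emit:
step_arm(
  fingers=[0, 0, 0, 0, 0],
  travel=[
    [0.04, 0, 0],
    [0.03, 0, 0],
    [0.02, 0, 0],
    [0, 0, 0],
    [0, 0, 0],
  ],
  twist=[0, 0, 0, 0, 0],
)

```text
time_s: 6.55
position: [0.4666, 0.3285, 0.0213]
tool_rot: [[0.923, 0.386, -0.0], [0.386, -0.923, -0.0], [-0.0, 0.0, -1.0]]
ft_force: [0.3, -0.3, 0.4]
grip_width: 0.0427
gripper_force: 0.0
```

```bash
python3 -c "
from rel import *
look('w3')"
```

```text
t 6.55 tcp rel [-0.0444 -0.0044] z 0.0213 yaw 22.68 F [ 0.3 -0.3  0.4] w 0.04274962374630486
tube top z 0.040226198734587125 board z 0.015816387675690685 slope,x0(all) [-0.03560463 -0.01689267] x range [-0.02912512 -0.00693408] y range [-0.06027876  0.05799101] top x -0.01847262464375955 11516
red x med -0.00020010064626523695 1343 [-0.00431262 -0.00025321]
```

Emit:
step_arm(
  fingers=[0, 0, 0, 0, 0, 0, 0, 0, 0, 0],
  travel=[
    [0.03, 0, 0],
    [0.02, 0, 0],
    [0.02, 0, 0],
    [0.02, 0, 0],
    [0.02, 0, 0],
    [0.02, 0, 0],
    [0.02, 0, 0],
    [0.02, 0, 0],
    [0.015, 0, 0],
    [0.01, 0, 0],
  ],
  twist=[0, 0, 0, 0, 0, 0, 0, 0, 0, 0],
)

```text
time_s: 7.85
position: [0.4847, 0.336, 0.0213]
tool_rot: [[0.923, 0.386, -0.0], [0.386, -0.923, -0.0], [-0.0, -0.0, -1.0]]
ft_force: [-0.4, -0.7, 0.8]
grip_width: 0.0428
gripper_force: 0.1
```

Emit:
step_arm(
  fingers=[0, 0, 0],
  travel=[
    [0, 0, 0],
    [0, 0, 0],
    [0, 0, 0],
  ],
  twist=[0, 0, 0],
)

```text
time_s: 8.22
position: [0.4846, 0.336, 0.0213]
tool_rot: [[0.923, 0.386, -0.0], [0.386, -0.923, 0.0], [-0.0, -0.0, -1.0]]
ft_force: [-0.3, 0.1, -0.9]
grip_width: 0.0429
gripper_force: 0.0
```

```bash
python3 -c "
from rel import *
look('w4')"
```

```text
t 8.225 tcp rel [-0.0248 -0.0044] z 0.0213 yaw 22.68 F [-0.3  0.1 -0.9] w 0.042859110601082974
tube top z 0.04017250814244455 board z 0.015800635523972095 slope,x0(all) [-0.03298963  0.00204626] x range [-0.01005458  0.01189483] y range [-0.05974615  0.05858842] top x 0.0004225497689914715 11459
red x med 0.0002298699416756897 2 None
```

View pics/w4.png

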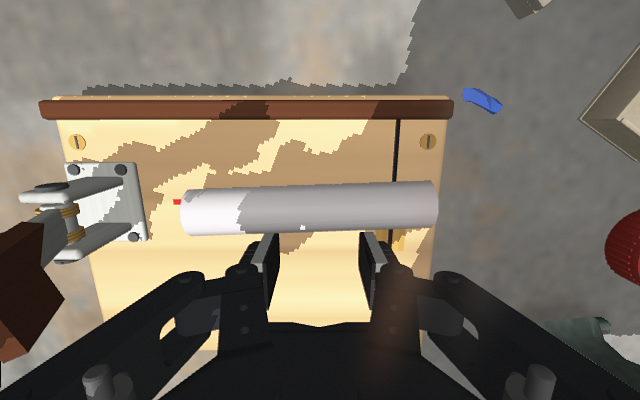

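The tube lies over the line, from (182,212) to (437,206), with its centre at x ≈ +1 mm and a tilt of 0.033 rad. I'll back off, rise, shut the fingers and go to the hinge side of the raised arm.

Emit:
step_arm(
  fingers=[0, 0, 0, 0, 1, 1, 1],
  travel=[
    [-0.1, 0, 0],
    [-0.2, 0, 0],
    [-0.15, 0, 0],
    [0, 0, -0.6],
    [0, 0, -0.6],
    [0, 0, -0.6],
    [0, 0, -0.1],
  ],
  twist=[0, 0, 0, 0, 0, 0, 0],
)

```text
time_s: 9.15
position: [0.4436, 0.319, 0.2153]
tool_rot: [[0.923, 0.386, 0.007], [0.386, -0.923, 0.003], [0.008, -0.0, -1.0]]
ft_force: [-0.1, -0.5, -0.5]
grip_width: -0.0002
gripper_force: 0.0
```

Emit:
step_arm(
  fingers=[1, 1, 1, 1, 1],
  travel=[
    [0, -0.5, 0],
    [0, -0.5, 0],
    [0.35, 0, 0],
    [0.35, 0, 0],
    [0, 0, 0],
  ],
  twist=[0, 0, 0, 0, 0],
)

```text
time_s: 9.78
position: [0.4699, 0.4378, 0.2091]
tool_rot: [[0.923, 0.385, -0.002], [0.385, -0.923, -0.002], [-0.003, 0.001, -1.0]]
ft_force: [-0.6, -0.8, -1.3]
grip_width: 0.0
gripper_force: 0.0
```

```bash
python3 -c "
from rel import *
look('w5')
im,d=optics.get_image('wrist'); P=cloud('wrist',d,np.ones(d.shape,bool)); r=np.c_[rel(P),P[:,2]]
k=(abs(r[:,0])<.02)&(r[:,1]>.03)&(r[:,1]<.12)&(r[:,2]>.07)&(r[:,2]<.14); print('arm',k.sum(),np.percentile(r[k],[1,50,99],axis=0))
k=(abs(r[:,0])<.02)&(r[:,1]>.05)&(r[:,1]<.14)&(r[:,2]>.17)&(r[:,2]<.24); print('finger',k.sum(),r[k].min(0) if k.sum() else 0,r[k].max(0) if k.sum() else 0)
"
```

```text
t 9.775 tcp rel [0.0009 0.0952] z 0.2091 yaw 22.64 F [-0.6 -0.8 -1.3] w 3.864134058620273e-05
no tube 0
arm 1032 [[-0.01160357  0.06732905  0.07183261]
 [ 0.00222401  0.07887881  0.11315338]
 [ 0.01287993  0.09920655  0.13277944]]
finger 1178 [0.00601745 0.08098651 0.21375214] [0.01185886 0.10832945 0.23998711]
```

View pics/w5.png

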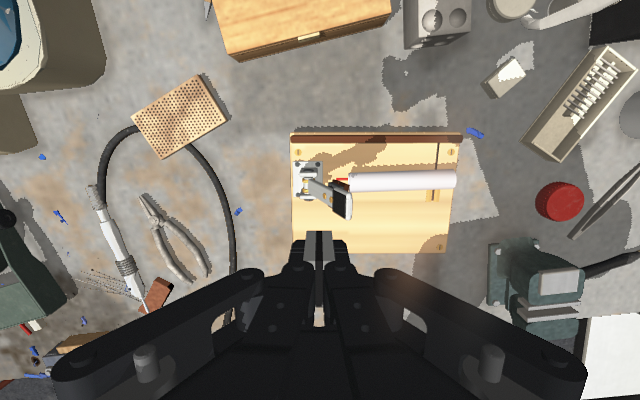

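The tube still lies on the line, from (350,181) to (455,181), and the shut fingers are behind the raised arm. A quick tube check, then the sweep.

```bash
python3 -c "
from rel import *
im,d=optics.get_image('wrist'); P=cloud('wrist',d,np.ones(d.shape,bool)); r=np.c_[rel(P),P[:,2]]
T=r[(abs(r[:,0])<.025)&(abs(r[:,1])<.065)&(r[:,2]>.03)&(r[:,2]<.047)]; print(len(T),np.percentile(T,[1,50,99],axis=0),np.polyfit(T[:,1],T[:,0],1))
"
```

```text
2092 [[-0.01151836 -0.05890881  0.03026719]
 [ 0.00183858 -0.00023026  0.03854503]
 [ 0.01230083  0.05877644  0.04136393]] [-0.03361369  0.0013921 ]
```

Emit:
step_arm(
  fingers=[1, 1, 1, 1, 1],
  travel=[
    [0, 0, 0.4],
    [0, 0, 0.42],
    [0, 0.04, 0],
    [0, 0.04, 0],
    [0, 0, 0],
  ],
  twist=[0, 0, 0, 0, 0],
)

```text
time_s: 10.55
position: [0.473, 0.4306, 0.1315]
tool_rot: [[0.923, 0.385, 0.003], [0.385, -0.923, 0.002], [0.003, -0.001, -1.0]]
ft_force: [0.1, -0.8, 0.6]
grip_width: 0.0001
gripper_force: 0.0
```

Emit:
step_arm(
  fingers=[1, 1, 1, 1, 1, 1, 1, 1, 1, 1],
  travel=[
    [0, 0.075, 0.04],
    [0, 0.075, 0.04],
    [0, 0.066, 0.053],
    [0, 0.066, 0.053],
    [0, 0.053, 0.065],
    [0, 0.053, 0.065],
    [0, 0.04, 0.075],
    [0, 0.04, 0.075],
    [0, 0.02, 0.06],
    [0, 0.02, 0.06],
  ],
  twist=[0, 0, 0, 0, 0, 0, 0, 0, 0, 0],
)

```text
time_s: 11.8
position: [0.4919, 0.3835, 0.0703]
tool_rot: [[0.923, 0.386, 0.0], [0.386, -0.923, -0.0], [-0.0, 0.0, -1.0]]
ft_force: [-0.5, 0.3, 1.1]
grip_width: 0.0001
gripper_force: 0.8
```

```bash
python3 -c "
from rel import *
look('w6')
im,d=optics.get_image('side');cv2.imwrite('pics/s6.png',cv2.resize(im[180:300,240:400],None,fx=4,fy=4))
"
```

```text
t 11.8 tcp rel [0.0002 0.0366] z 0.0703 yaw 22.68 F [-0.5  0.3  1.1] w 6.794903041002778e-05
no tube 0
```

View pics/s6.png

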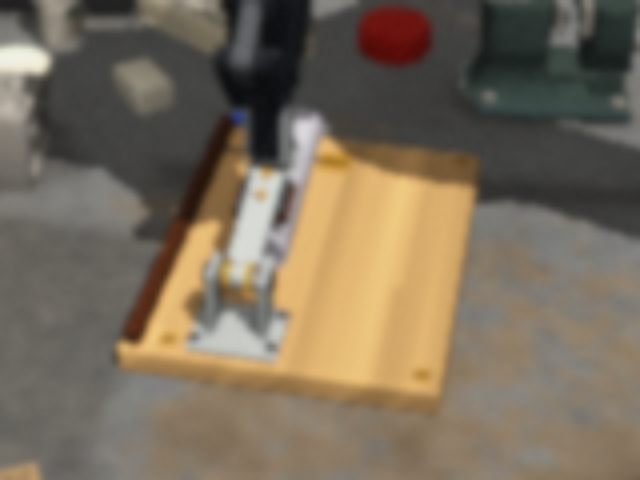

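The side view shows the arm swung down under the fingertips, at (255,180) in the crop. I'll go on down slowly, watching the force.

Emit:
step_arm(
  fingers=[1, 1, 1, 1, 1, 1],
  travel=[
    [0, 0.007, 0.04],
    [0, 0.005, 0.04],
    [0, 0, 0.03],
    [0, 0, 0.03],
    [0, 0, 0.02],
    [0, 0, 0],
  ],
  twist=[0, 0, 0, 0, 0, 0],
)

```text
time_s: 12.65
position: [0.4923, 0.3826, 0.0546]
tool_rot: [[0.923, 0.386, -0.0], [0.386, -0.923, -0.0], [-0.0, -0.0, -1.0]]
ft_force: [0.2, -0.6, 1.6]
grip_width: -0.0002
gripper_force: 0.8
```

Emit:
step_arm(
  fingers=[1, 1, 1, 1],
  travel=[
    [0, 0, 0.015],
    [0, 0, 0.01],
    [0, 0, 0.005],
    [0, 0, 0],
  ],
  twist=[0, 0, 0, 0],
)

```text
time_s: 13.15
position: [0.4923, 0.3826, 0.0524]
tool_rot: [[0.923, 0.386, 0.001], [0.386, -0.923, 0.0], [0.001, 0.0, -1.0]]
ft_force: [-0.4, -1.8, 7.3]
grip_width: -0.0003
gripper_force: 3.5
```

Emit:
step_arm(
  fingers=[1, 1, 1, 1, 1],
  travel=[
    [0, 0, 0.005],
    [0, 0, 0.005],
    [0, 0, 0],
    [0, 0, 0],
    [0, 0, 0],
  ],
  twist=[0, 0, 0, 0, 0],
)

```text
time_s: 13.78
position: [0.4924, 0.3825, 0.0522]
tool_rot: [[0.923, 0.386, 0.001], [0.386, -0.923, 0.0], [0.001, 0.0, -1.0]]
ft_force: [-2.9, -4.0, 13.0]
grip_width: 0.0003
gripper_force: 6.5
```

```bash
python3 -c "
from rel import *
s=monitor.observe(); print(s['position'],s['ft_force'])
im,d=optics.get_image('wrist');cv2.imwrite('pics/w7.png',im)
P=cloud('wrist',d,np.ones(d.shape,bool)); r=np.c_[rel(P),P[:,2]]
T=r[(abs(r[:,0])<.025)&(r[:,1]>-.065)&(r[:,1]<.0)&(r[:,2]>.03)&(r[:,2]<.044)]; print(len(T),np.percentile(T,[1,50,99],axis=0) ,np.polyfit(T[:,1],T[:,0],1))
print(monitor.observe()['ft_force'])
"
```

```text
[0.49240277 0.38254743 0.05219945] [-2.89127264 -4.03047237 12.98112076]
3605 [[-0.00966411 -0.05931776  0.03039724]
 [ 0.004158   -0.03002991  0.03819566]
 [ 0.01265317 -0.00057087  0.04072876]] [-0.03307902  0.00248672]
[-3.25900511 -3.02552949 12.92251584]
```

View pics/w7.png

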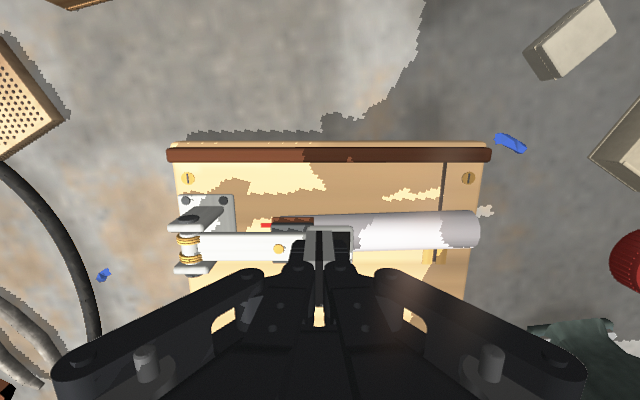

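The arm lies level on the tube, from (190,248) to (350,240), with the fingertips on the tab at about 13 N. The tube is still within about 1 mm of the line, so I'm handing in.

```bash
python3 -c "
from rig import close_job
print(close_job())"
```

```text
the job is handed in; nothing more can be done
None
```

I rolled the tube onto the red line (within about 1 mm and 0.03 rad), pressed the hold-down arm onto its end with about 13 N, and handed the job in with the arm still pressed; no verdict came back.

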